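# Turn the parts dish mouth up

### The arm

A 6-joint arm with a two-finger parallel gripper is mounted at the origin on the work surface. World frame = base frame: x ahead of the robot, y to its left, z up, the work surface at z = 0. Lengths are in m, angles in rad, forces in N, time in s.
With the tool pointing down it reaches from about 0.375 to 0.9 m from the base axis. Payload 3.1 kg.
Tool frame: the origin (TCP) lies at the very end of the fingers, on their centre line; the grasp point (between the pads) lies 19 mm behind it; x points along the fingers, z is the direction in which the jaws open and shut, and the axes are right-handed (so a half turn about x gives the same grasp; the last joint's range is limited). The gripper opens to 85 mm and grips with 20 to 120 N. Pads are 22 mm wide; open, the fingers measure 114 mm over their backs; the gripper's body (76 mm by 85 mm) begins 54 mm behind the grasp point. The pads swing forward as they close: fully open they stand 13 mm farther back than shut.
Start: joints at [1.077, 0.527, 1.433, -0, 1.181, -0.178], TCP at [0.194, 0.594, 0.209] pointing down, gripper open.
Joint ranges: [-3.08, 3.08], [-0.75, 2.2], [0.22, 2.44], [-1.43, 4.57], [0, 2.65], [-2.85, 2.85]. Speed limits (rad/s): [2.79, 2.79, 3.14, 3.14, 3.14, 3.14].

### API

Orientations are given as a unit quaternion [x, y, z, w].
In Python, from station import manip, viewer, job gives the robot as it stands.
- The arm moves only by the tool move_arm, never from a script. Its argument "deltas" is one flat list of numbers, 7 for each row, row after row: the finger opening in mm, from 0 to 85.4, then the shift along the tool's x, y, z in mm, then the turn, a rotation vector about the tool's x, y, z in degrees. In form: [jaw, tx, ty, tz, rx, ry, rz, jaw, tx, ty, tz, rx, ry, rz, ...]. A call has 1 to 10 rows; each row shifts and turns the commanded pose from where the row before left it, along the tool's axes as they then stand; what a row does not reach is not made up. A row lasts 1/10 s, in which the tool goes at most 50 mm and 8.59 degrees, less where a joint would pass 70% of its speed; a pose out of reach is approached as far as the arm can. A call is refused whole if a number of a shift passes 50 or a number of a turn 8.59, either way. A call with a gripper value outside its range is refused whole. The fingers move at their own pace and stop on an object; "force" is the grip in N (left out, the last holds). Time passes only in rows, so rows that do not move let the fingers close. It gives the time, the measured TCP pose, the force and the opening at its end, in the units of the state.
- manip.sense(): the state, without advancing time (a new reading comes with each control period).
- viewer.snapshot(name): name is "scene" or "side" or "wrist"; returns a dict with "image" (480x640x3 uint8, red, green, blue), "depth" (480x640 float32, m along the optical axis (not along the pixel's ray), 0 where there is no reading), "fovy" (degrees; the focal length in pixels is half the picture's height over the tangent of half this angle, whatever the lens; pixels are square), "cx", "cy" (the principal point, pixels), "R" (3x3) and "t" (3): a world point X has camera coordinates R X + t. Camera axes: x right, y down, z forward; pixel columns grow to the right and rows downward; lengths in m; the calibration is good to about 2 mm. A picture is of the moment at which its call begins.
- job.sign_off(): hands the job in, once; it reports no verdict.
The state is a dict: "t": time; "q": joint angles; "qd": joint speeds; "tau": joint torques, N m; "tcp_pos": TCP position; "tool_rot": TCP orientation; "force": force on the tool from outside, world axes, zero at the start; "ft_torque": the same for the moment, N m; "finger_gap": opening from 0.0 (shut) to 1.0 (fully open).
Only numpy, scipy, OpenCV 4.12 (cv2) and the standard library are available. Lean on these libraries where they do the work, as an engineer would, in place of code of your own. Each camera call takes 0.05 s, during which the arm holds its last target.

### The job

The oblong steel parts dish lies mouth down on the dark bench mat. Turn it over so that it stands mouth up on the mat, ready for screws, without throwing it or dropping it from a height, and leave the round bowl and the mug where they are.

Things in the scene. Friction and masses are not known exactly. Their poses are not given: they have to be found in the camera images.
- dish: Oblong steel dish, 130 mm long (x), 56 wide (y), 40 high, 160 g; upright walls 4 mm, flat base 5 mm, corners 16 mm radius, both ends alike. Starts mouth down. Origin: centre of the mouth, in the rim plane; z points from mouth to base (up at first, down once turned over). Pinch across the 56 mm near an end. Centre of mass 15 mm from the base: on end it stands; leaned 15 degrees baseward it settles on its base.
- mat: Thin dark rubber bench mat fixed to the bench, 260 mm (its x axis) by 340 mm (its y axis), 3 mm thick. Origin: centre of its underside, on the bench top (z = 0). The dish starts on it.
- round_bowl: Bystander: round steel bowl, mouth down, 94 mm across the rim, 42 mm high, beside the mat. Origin: centre of its mouth, on the bench.
- mug: Bystander: white mug standing mouth up, 80 mm across, 92 mm high, handle on its y side, beside the mat. Origin: centre of its underside.
Things that resemble listed ones, but are neither listed nor needed, are in the scene too. What is shaped like the dish but turquoise is not meant.

How it is judged:
By the outcome, as a careful person would: the job done as asked, in the order asked, and still so for the second after the job is handed in, with the robot touching nothing.
It also fails if it takes over 51 s, if anything falls off the work surface, if the arm or the gripper's body presses on something with over 40 N, if the wrist force passes 120 N, or if a joint passes its speed limit or range.

## Working session

There is one attempt and no reset: what is moved stays moved. The work goes in short steps, Python scripts to look and compute and a tool call to move; the robot and the scene stay as the last step left them, time stands still between calls to the robot, and variables do not carry over. Pictures are saved under pics/ and viewed, and the job is handed in when it is done.

Besides the shell and the picture viewer there is one more tool, called by a JSON object that holds its "op" and its "data". move_arm: Moves the arm, as the interface text tells. Its arguments: {"type":"object","properties":{"deltas":{"type":"array"},"force":{"type":"number"}},"required":["deltas"]}

```bash
ls; mkdir -p pics
python3 - <<'E'
from station import manip, viewer, job
import cv2,numpy as np
for n in ["scene","side","wrist"]:
    s=viewer.snapshot(n); cv2.imwrite(f"pics/{n}0.png",s["image"][:,:,::-1]); np.savez(f"{n}0.npz",**s)
    print(n,s["fovy"],s["cx"],s["cy"],-s["R"].T@s["t"],s["R"][2],(s["depth"]>0).mean())
print(manip.sense())
E
```

```text
pics
scene 47.71792655702314 312.182481722121 248.9422144664234 [ 0.98743674 -0.60825509  0.83809551] [-0.3548868   0.58742197 -0.72731753] 0.9958756510416666
side 51.10093508428305 312.09471646728235 248.52456330313353 [ 0.24560956 -0.59605746  0.85919663] [ 0.3253963   0.56984168 -0.75458446] 0.9961197916666666
wrist 62.652669769132196 315.1061499410798 240.2708930424126 [0.11556612 0.61955692 0.37274857] [ 0.3014782  -0.10035633 -0.94817694] 0.99603515625
{'t': 0.15, 'q': array([ 1.07652640e+00,  5.28293889e-01,  1.43359532e+00, -6.66483740e-06,
        1.18140446e+00, -1.78489865e-01]), 'qd': array([-0.00141541, -0.00271133, -0.00412726,  0.00086962, -0.00087579,
        0.0008318 ]), 'tau': array([ 7.51603784e-04, -4.42747200e+01, -1.78277010e+01, -2.76004830e-04,
        5.67430092e-03,  1.95283747e-05]), 'tcp_pos': array([0.19378646, 0.59358704, 0.20813713]), 'tool_rot': array([-0.4154268 ,  0.57293815,  0.41490076,  0.57185646]), 'force': array([0.73130301, 0.55528862, 0.33743503]), 'ft_torque': array([-0.04279961, -0.03103009,  0.02581243]), 'finger_gap': 1.0033430763837479}
```

View pics/scene0.png

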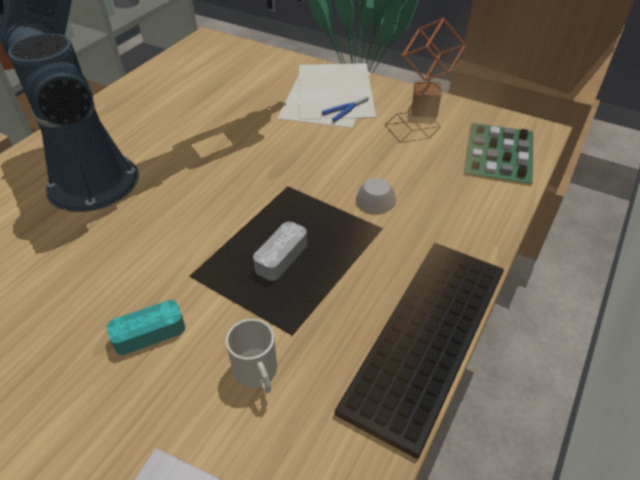

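View pics/side0.png

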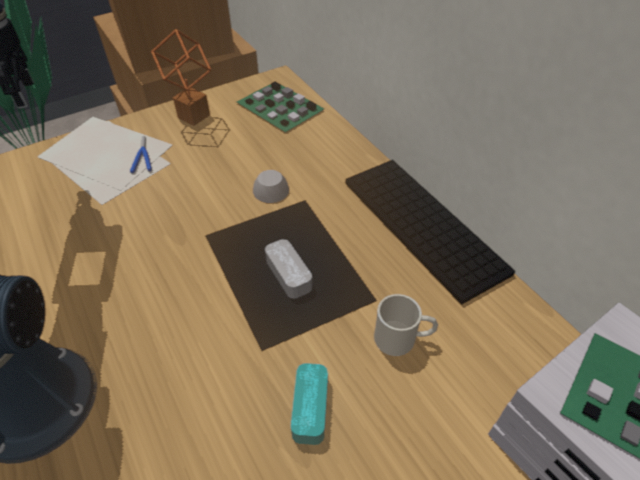

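View pics/wrist0.png

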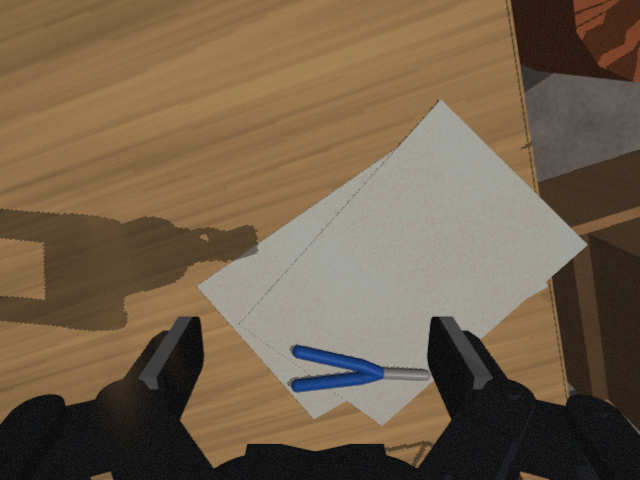

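The scene shows two dish-shaped things: a grey one on the dark mat (scene (281,250), side (289,268)) and a turquoise one off the mat (scene (146,327), side (310,404)). The grey one on the mat fits, because the turquoise one is explicitly excluded. I'll confirm it in a crop and measure it.

```bash
cat > h.py <<'E'
import numpy as np,cv2
from scipy.spatial.transform import Rotation as Ro
def f_of(s): return 240/np.tan(np.radians(float(s["fovy"]))/2)
def rays(s,uv):
    uv=np.atleast_2d(uv).astype(float); f=f_of(s)
    d=np.c_[(uv[:,0]-s["cx"])/f,(uv[:,1]-s["cy"])/f,np.ones(len(uv))]
    R=s["R"]; return -R.T@s["t"], d@R
def plane(s,uv,z):
    c,d=rays(s,uv); return c+d*((z-c[2])/d[:,2])[:,None]
def cloud(s):
    v,u=np.mgrid[0:480,0:640]; c,d=rays(s,np.c_[u.ravel(),v.ravel()])
    return (c+d*s["depth"].ravel()[:,None]).reshape(480,640,3)
def proj(s,X):
    p=np.atleast_2d(X)@s["R"].T+s["t"]; f=f_of(s); return np.c_[p[:,0]/p[:,2]*f+s["cx"],p[:,1]/p[:,2]*f+s["cy"]]
E
python3 - <<'E'
from h import *
ims=[]
for n,c in [("scene",(281,250)),("side",(289,268))]:
    s=dict(np.load(n+"0.npz")); P=cloud(s); im=s["image"]
    hsv=cv2.cvtColor(im,cv2.COLOR_RGB2HSV)
    # mat
    m=((hsv[...,2]<60)).astype(np.uint8)
    k,l,st,ce=cv2.connectedComponentsWithStats(m)
    i=l[c[1]+ (45 if n=="scene" else 45),c[0]+(5 if n=="scene" else 0)]
    cn=max(cv2.findContours((l==i).astype(np.uint8),0,2)[0],key=cv2.contourArea)
    q=plane(s,cn[:,0],0.003)[:,:2].astype(np.float32)
    print(n,"mat",cv2.minAreaRect(q*1000))
    dm=np.zeros((480,640),np.uint8); cv2.drawContours(dm,[cv2.convexHull(cn)],0,1,-1); dm[l==i]=0
    z=P[...,2]; 
    top=(dm>0)&(hsv[...,2]>90)&(z>0.036)&(z<0.052)
    # top face: ransac-free
    k,l2,st,ce=cv2.connectedComponentsWithStats(top.astype(np.uint8)); j=1+np.argmax(st[1:,4]); top=l2==j
    print(" top n",st[j],"z med",np.median(z[top]),"depth rect",cv2.minAreaRect((P[top][:,:2]*1000).astype(np.float32)))
    cn=max(cv2.findContours(top.astype(np.uint8),0,2)[0],key=cv2.contourArea)
    r=cv2.minAreaRect((plane(s,cn[:,0],0.043)[:,:2]*1000).astype(np.float32)); print(" ray rect",r)
    for nm,msk in [("mugtop",(z>0.085)&(z<0.1)),("z>.03 ",(z>.02)&(z<.11))]:
        k,l3,st,ce=cv2.connectedComponentsWithStats((msk&(P[...,0]>.3)&(P[...,0]<.9)).astype(np.uint8))
        for a in range(1,k):
            if st[a,4]>150:
                pp=P[l3==a]; print("  ",nm,ce[a].round(),pp.mean(0).round(3),pp.min(0).round(3),pp.max(0).round(3))
    cr=im[c[1]-70:c[1]+70,c[0]-90:c[0]+90].copy(); cr=cv2.resize(cr,None,fx=3,fy=3,interpolation=2)
    cc,_=cv2.findContours(top.astype(np.uint8),0,2)
    for x in cc: cv2.polylines(cr,[((x[:,0]-[c[0]-90,c[1]-70])*3+1).astype(int)],True,(255,0,0),1)
    cv2.imwrite(f"pics/crop_{n}.png",cr[:,:,::-1])
E
```

```text
scene mat ((541.5607299804688, 36.0859375), (333.88067626953125, 253.42909240722656), 85.87859344482422)
 top n [ 254  222   53   46 1306] z med 0.043559257805398155 depth rect ((535.1795654296875, 15.760459899902344), (133.5334930419922, 58.12405014038086), 88.07999420166016)
 ray rect ((535.4922485351562, 14.580806732177734), (133.75054931640625, 58.28016662597656), 87.81692504882812)
   mugtop [532.  25.] [0.728 1.14  0.092] [0.531 1.108 0.085] [0.9   1.175 0.1  ]
   mugtop [250. 340.] [ 0.637 -0.231  0.091] [ 0.595 -0.27   0.085] [ 0.676 -0.189  0.096]
   z>.03  [528.  33.] [0.724 1.14  0.066] [0.529 1.107 0.02 ] [0.9   1.179 0.11 ]
   z>.03  [427.  95.] [0.587 0.662 0.059] [0.536 0.631 0.02 ] [0.627 0.723 0.11 ]
   z>.03  [376. 192.] [0.632 0.264 0.036] [0.587 0.233 0.02 ] [0.67  0.309 0.049]
   z>.03  [280. 248.] [0.54  0.007 0.041] [ 0.505 -0.052  0.02 ] [0.566 0.082 0.048]
   z>.03  [415. 333.] [ 0.855 -0.032  0.025] [ 0.803 -0.227  0.02 ] [0.9   0.195 0.031]
   z>.03  [145. 324.] [ 0.428 -0.271  0.038] [ 0.368 -0.331  0.02 ] [ 0.479 -0.204  0.045]
   z>.03  [252. 351.] [ 0.6
[... 801 characters left out ...]
  0.1  ]
   z>.03  [174.  22.] [0.708 1.143 0.067] [0.53  1.108 0.02 ] [0.9   1.517 0.11 ]
   z>.03  [191. 103.] [0.577 0.663 0.057] [0.536 0.63  0.02 ] [0.626 0.716 0.11 ]
   z>.03  [424. 229.] [ 0.852 -0.041  0.025] [ 0.799 -0.238  0.02 ] [0.9   0.193 0.032]
   z>.03  [270. 183.] [0.621 0.262 0.036] [0.585 0.231 0.02 ] [0.667 0.305 0.047]
   z>.03  [289. 266.] [0.531 0.005 0.041] [ 0.504 -0.054  0.02 ] [0.565 0.08  0.048]
   z>.03  [401. 322.] [ 0.639 -0.236  0.061] [ 0.594 -0.276  0.02 ] [ 0.696 -0.191  0.097]
   z>.03  [310. 402.] [ 0.419 -0.273  0.04 ] [ 0.368 -0.331  0.02 ] [ 0.477 -0.206  0.045]
   z>.03  [528. 449.] [ 0.664 -0.523  0.065] [ 0.655 -0.591  0.02 ] [ 0.674 -0.464  0.11 ]
```

```bash
python3 -c "
import cv2,numpy as np
a=cv2.imread('pics/crop_scene.png');b=cv2.imread('pics/crop_side.png')
cv2.imwrite('pics/crop2.png',cv2.resize(np.hstack([a,b]),(800,311)))"
```

```text
(no output)
```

View pics/crop2.png

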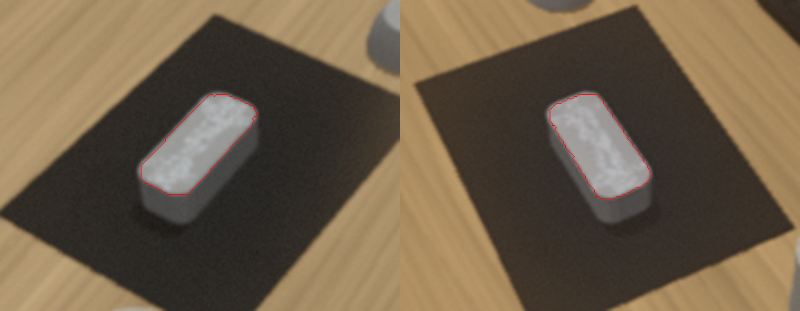

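The crop shows the plain grey, oblong, mouth-down dish on the mat, and the outline matches its top face. In both views the top face comes out about 132 x 58 mm at z ≈ 43 mm, which agrees with the given sizes. That makes it the right object: centre about (0.535, 0.0145), long axis about 88° from world x. Next I'll work out the tool-frame quantities.

```bash
cat >> h.py <<'E'
def pose(st): return np.array(st["tcp_pos"]),Ro.from_quat(st["tool_rot"])
def goal(psi,th,jsign=1):
    """jaw axis z = jsign*(cos psi, sin psi,0); dir u = perp (mostly +y); tool x= down rotated th deg toward u"""
    j=np.array([np.cos(psi),np.sin(psi),0]); u=np.array([-np.sin(psi),np.cos(psi),0]); t=np.radians(th)
    x=u*np.sin(t)+np.array([0,0,-1.])*np.cos(t); z=jsign*j; y=np.cross(z,x)
    return Ro.from_matrix(np.c_[x,y,z]),u,j
def diff(p,R,P,G):
    return R.inv().apply(P-p)*1000, np.degrees((R.inv()*G).as_rotvec())
def sim(p,R,rows):
    for r in np.reshape(rows,(-1,7)):
        p=p+R.apply(r[1:4])/1000; R=R*Ro.from_rotvec(np.radians(r[4:]))
    return p,R
E
python3 - <<'E'
from h import *
from station import manip
s=manip.sense(); p,R=pose(s); print(R.as_matrix().round(3))
psi=np.radians(-2.1)
for js in (1,-1):
  for th in (0,-35):
    G,u,j=goal(psi,th,js)
    C=np.array([.5347,.0145,0])
    gp=C+u*.035+[0,0,.030]; P=gp+G.apply([.019,0,0])-G.apply([.12,0,0])
    print(js,th,P.round(3),*[x.round(1) for x in diff(p,R,P,G)])
E
```

```text
[[-0.001 -0.951  0.311]
 [-0.002  0.311  0.951]
 [-1.     0.    -0.002]]
1 0 [0.536 0.049 0.131] [  77.7 -494.3 -410.8] [74.  -0.1  0. ]
1 -35 [0.538 0.107 0.113] [  95.9 -478.3 -355.1] [ 71.6  22.5 -29.9]
-1 0 [0.536 0.049 0.131] [  77.7 -494.3 -410.8] [-1.06e+02 -1.00e-01 -1.00e-01]
-1 -35 [0.538 0.107 0.113] [  95.9 -478.3 -355.1] [-102.3   32.2   24.2]
```

{"op": "move_arm", "data": {"deltas": [85,0,-33,-27.5,0,0,0,85,0,-33,-27.5,0,0,0,85,0,-33,-27.5,0,0,0,85,0,-33,-27.5,0,0,0,85,0,-33,-27.5,0,0,0,85,0,-33,-27.5,0,0,0,85,0,-33,-27.5,0,0,0,85,0,-33,-27.5,0,0,0,85,0,-33,-27.5,0,0,0,85,0,-33,-27.5,0,0,0], "force": 60}}

```text
t: 1.15
tcp_pos: [0.4229, 0.2286, 0.2089]
tool_rot: [-0.415, 0.572, 0.415, 0.572]
force: [1.5, 0.5, -0.5]
finger_gap: 0.994
```

{"op": "move_arm", "data": {"deltas": [85,0,-33,-27,0,0,0,85,0,-33,-27,0,0,0,85,0,-33,-27,0,0,0,85,0,-33,-27,0,0,0,85,0,-32,-27,0,0,0]}}

```text
t: 1.65
tcp_pos: [0.537, 0.0492, 0.2087]
tool_rot: [-0.415, 0.573, 0.415, 0.572]
force: [1.1, 0.8, -0.6]
finger_gap: 0.997
```

{"op": "move_arm", "data": {"deltas": [85,0,0,0,8.2,0,0,85,0,0,0,8.2,0,0,85,0,0,0,8.2,0,0,85,0,0,0,8.2,0,0,85,0,0,0,8.2,0,0,85,0,0,0,8.2,0,0,85,0,0,0,8.2,0,0,85,0,0,0,8.2,0,0,85,0,0,0,8.4,0,0,85,0,0,0,0,0,0]}}

```text
t: 2.65
tcp_pos: [0.5361, 0.0509, 0.2087]
tool_rot: [0.013, 0.707, -0.013, 0.707]
force: [-0.1, 0.4, 0.2]
finger_gap: 0.995
```

Run:
```python
from h import *
from station import manip,viewer
st=manip.sense(); print(st["t"],st["q"].round(3),st["tcp_pos"].round(4)); p,R=pose(st); print(R.as_matrix().round(3))
s=viewer.snapshot("wrist"); cv2.imwrite("pics/w1.png",s["image"][:,:,::-1]); np.savez("w1.npz",**s)
P=cloud(s); z=P[...,2]; top=((z>.037)&(z<.05)).astype(np.uint8)
k,l,stt,ce=cv2.connectedComponentsWithStats(top)
for a in range(1,k):
  if stt[a,4]>2000:
    cn=max(cv2.findContours((l==a).astype(np.uint8),0,2)[0],key=cv2.contourArea)
    print(ce[a],stt[a],np.median(z[l==a]),cv2.minAreaRect((plane(s,cn[:,0],.043)[:,:2]*1000).astype(np.float32)))
```

```text
2.65 [-0.113  0.412  1.65  -0.     1.081 -0.077] [0.5361 0.0509 0.2087]
[[-0.001  0.036  0.999]
 [ 0.     0.999 -0.036]
 [-1.     0.    -0.001]]
[314.22826472 242.52896072] [ 282  174   66  140 8477] 0.04274329996962767 ((533.3670654296875, 15.352802276611328), (130.81509399414062, 55.93482208251953), 87.99969482421875)
```

View pics/w1.png

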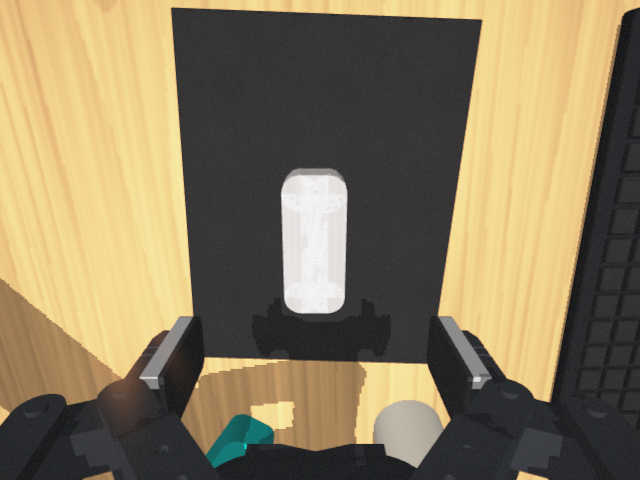

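The wrist view shows the dish at (314,242) with the mat around it. It measures 131 x 56 mm at z = 43 mm, centred at (0.5334, 0.0154), which agrees with the other two views.

Plan:
1. Pinch near the +y end with the tool leaned -35° and lift.
2. Turn the dish 90° onto its -y end.
3. Release, regrasp from the mouth side, and turn it the last 90° under control.

I'll tilt first.

{"op": "move_arm", "data": {"deltas": [85,0,0,0,0,0,-7,85,0,0,0,0,0,-7,85,0,0,0,0,0,-7,85,0,0,0,0,0,-7,85,0,0,0,0,0,-7,85,0,0,0,0,0,0]}}

```text
t: 3.3
tcp_pos: [0.5355, 0.0535, 0.2066]
tool_rot: [-0.203, 0.679, -0.222, 0.669]
force: [-0.9, -0.7, -1.3]
finger_gap: 0.993
```

Run:
```python
from h import *
from station import manip
st=manip.sense(); print(st["t"],st["q"].round(3)); p,R=pose(st)
C=np.array([.5337,.0152,0]); G,u,j=goal(np.radians(-2.0),-35)
gp=C+u*.035+[0,0,.030]; P=gp+G.apply([.019,0,0])
print(p,P,*[x.round(1) for x in diff(p,R,P,G)])
```

```text
3.3 [ 0.223  0.557  1.576 -0.624  1.254  0.525]
[0.53546748 0.05352115 0.2066124 ] [0.53454115 0.03928737 0.01443611] [165.5  98.7   0.6] [ 0.4 -0.1  0.1]
```

{"op": "move_arm", "data": {"deltas": [85,0,25,0,0,0,0,85,0,25,0,0,0,0,85,0,25,0,0,0,0,85,0,23.5,0.5,0,0,0,85,25,0,0,0,0,0,85,25,0,0,0,0,0,85,25,0,0,0,0,0,85,20,0,0,0,0,0,85,0,0,0,0,0,0]}}

```text
t: 4.2
tcp_pos: [0.5361, 0.0753, 0.0727]
tool_rot: [-0.2, 0.68, -0.225, 0.668]
force: [-0.4, 0.6, -0.6]
finger_gap: 0.999
```

Run:
```python
from h import *
from station import manip,viewer
st=manip.sense(); print(st["t"],st["q"].round(3)); p,R=pose(st)
C=np.array([.5337,.0152,0]); G,u,j=goal(np.radians(-2.0),-35)
gp=C+u*.035+[0,0,.030]; P=gp+G.apply([.019,0,0])
print(p,P,*[x.round(1) for x in diff(p,R,P,G)])
s=viewer.snapshot("wrist"); cv2.imwrite("pics/w2.png",s["image"][:,:,::-1])
```

```text
4.2 [ 0.258  0.766  1.622 -0.674  1.07   0.722]
[0.53609424 0.07532368 0.07271838] [0.53454115 0.03928737 0.01443611] [68.4  3.9  0.2] [ 0.  -0.4  0. ]
```

View pics/w2.png

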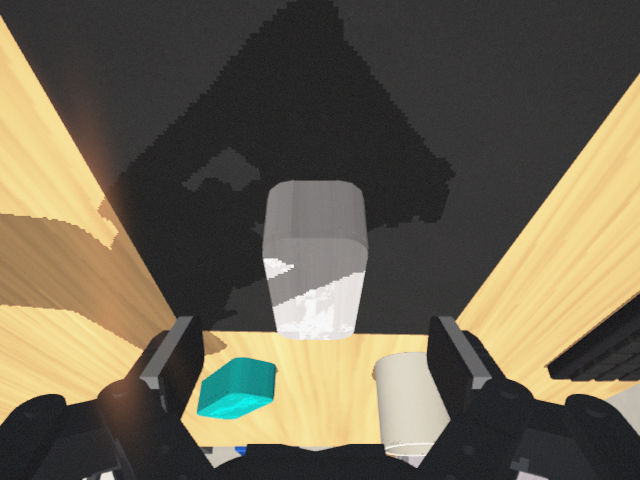

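The dish end sits centred between the open fingers, around column 315. I'll continue in and close.

{"op": "move_arm", "data": {"deltas": [85,15,1,0,0,0,0,85,15,1,0,0,0,0,85,15,1,0,0,0,0,85,12,1,0,0,0,0,85,11,0,0,0,0,0,85,0,0,0,0,0,0]}}

```text
t: 4.85
tcp_pos: [0.5353, 0.0403, 0.0151]
tool_rot: [-0.2, 0.679, -0.225, 0.669]
force: [0.2, 0.8, 0.2]
finger_gap: 0.996
```

{"op": "move_arm", "data": {"deltas": [70,0,0,0,0,0,0,50,0,0,0,0,0,0,50,0,0,0,0,0,0,50,0,0,0,0,0,0,50,0,0,0,0,0,0,50,0,0,0,0,0,0], "force": 60}}

```text
t: 5.45
tcp_pos: [0.5369, 0.0419, 0.0175]
tool_rot: [-0.2, 0.678, -0.225, 0.671]
force: [-0.3, 3.0, 6.3]
finger_gap: 0.63
```

Run:
```python
from h import *
from station import manip,viewer
st=manip.sense(); print(st["t"],st["q"].round(3),st["finger_gap"]*85.4); p,R=pose(st); print(p)
for n in ("side","scene"):
  s=viewer.snapshot(n); cv2.imwrite(f"pics/{n}3.png",cv2.resize(s["image"][130:370,150:470,::-1],(800,600)))
```

```text
5.45 [ 0.202  0.847  1.67  -0.759  0.945  0.796] 53.8010837359352
[0.53692119 0.04191892 0.01751486]
```

View pics/side3.png

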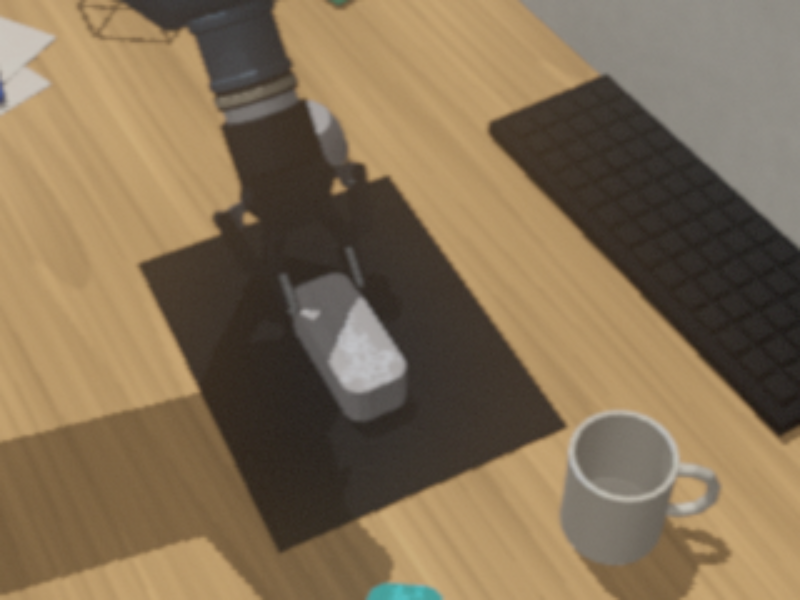

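{"op": "move_arm", "data": {"deltas": [30,0,0,0,0,0,0,30,0,0,0,0,0,0,30,0,0,0,0,0,0], "force": 60}}

```text
t: 5.85
tcp_pos: [0.5369, 0.0419, 0.0175]
tool_rot: [-0.2, 0.678, -0.225, 0.671]
force: [-0.6, 2.9, 6.0]
finger_gap: 0.626
```

Grip is holding: the gap is steady at 0.63 and the force is steady. I'll lift about 110 mm straight up.

{"op": "move_arm", "data": {"deltas": [30,-8,-6,0,0,0,0,30,-15,-10.5,0,0,0,0,30,-17,-11.5,0,0,0,0,30,-17,-11.5,0,0,0,0,30,-17,-11.5,0,0,0,0,30,-16,-12,0,0,0,0,30,0,0,0,0,0,0]}}

```text
t: 6.55
tcp_pos: [0.5381, 0.0417, 0.1289]
tool_rot: [-0.199, 0.676, -0.225, 0.672]
force: [0.9, 0.4, -1.9]
finger_gap: 0.631
```

{"op": "move_arm", "data": {"deltas": [30,0,2,0,0,0,6,30,0,2,0,0,0,6,30,0,2,0,0,0,6,30,0,2,0,0,0,6,30,0,2,0,0,0,6,30,0,2,0,0,0,6,30,0,2,0,0,0,6]}}

```text
t: 7.25
tcp_pos: [0.5363, 0.0545, 0.1219]
tool_rot: [0.057, 0.705, 0.032, 0.706]
force: [-0.5, 0.0, -2.2]
finger_gap: 0.628
```

Run:
```python
from h import *
from station import manip,viewer
st=manip.sense(); print(st["t"],st["q"].round(3),st["finger_gap"]*85.4); p,R=pose(st); print(p,R.as_matrix().round(3))
for n in ("side","scene"):
  s=viewer.snapshot(n); cv2.imwrite(f"pics/{n}4.png",cv2.resize(s["image"][90:390,120:520,::-1],(800,600)))
```

```text
7.25 [-0.182  0.536  1.743  0.161  0.889 -0.248] 53.59963008573638
[0.53627138 0.0544923  0.12193823] [[ 0.004  0.036  0.999]
 [ 0.126  0.991 -0.037]
 [-0.992  0.126 -0.001]]
```

View pics/side4.png

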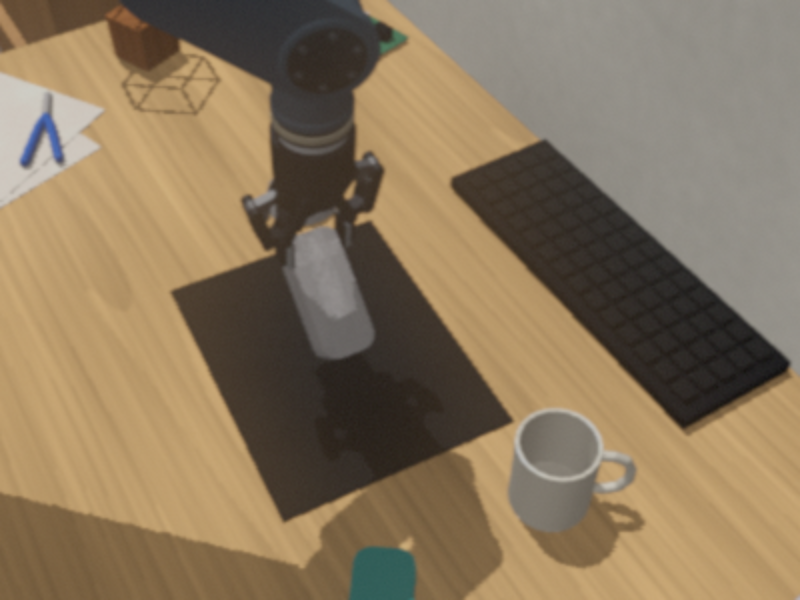

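The dish is turning with the gripper, with its far end down at about (340,340). I'll continue the turn for the remaining 48°.

{"op": "move_arm", "data": {"deltas": [30,0,2,0,0,0,6,30,0,2,0,0,0,6,30,0,2,0,0,0,6,30,0,2,0,0,0,6,30,0,2,0,0,0,6,30,0,2,0,0,0,6,30,0,2,0,0,0,6,30,0,2,0,0,0,6,30,0,0,0,0,0,0]}}

```text
t: 8.25
tcp_pos: [0.5365, 0.0672, 0.1264]
tool_rot: [0.339, 0.623, 0.313, 0.631]
force: [-0.4, -0.5, -2.1]
finger_gap: 0.627
```

Run:
```python
from h import *
from station import manip,viewer
st=manip.sense(); print(st["t"],st["q"].round(3),st["finger_gap"]*85.4); p,R=pose(st); print(p,R.as_matrix().round(3))
for n in ("side","scene"):
  s=viewer.snapshot(n); np.savez(n+"5.npz",**s); cv2.imwrite(f"pics/{n}5.png",cv2.resize(s["image"][90:390,120:520,::-1],(800,600)))
```

```text
8.25 [-0.55   0.777  1.733  0.818  1.344 -1.008] 53.574266157467534
[0.53648979 0.06723785 0.12641006] [[ 0.026  0.027  0.999]
 [ 0.818  0.574 -0.037]
 [-0.575  0.818 -0.007]]
```

View pics/side5.png

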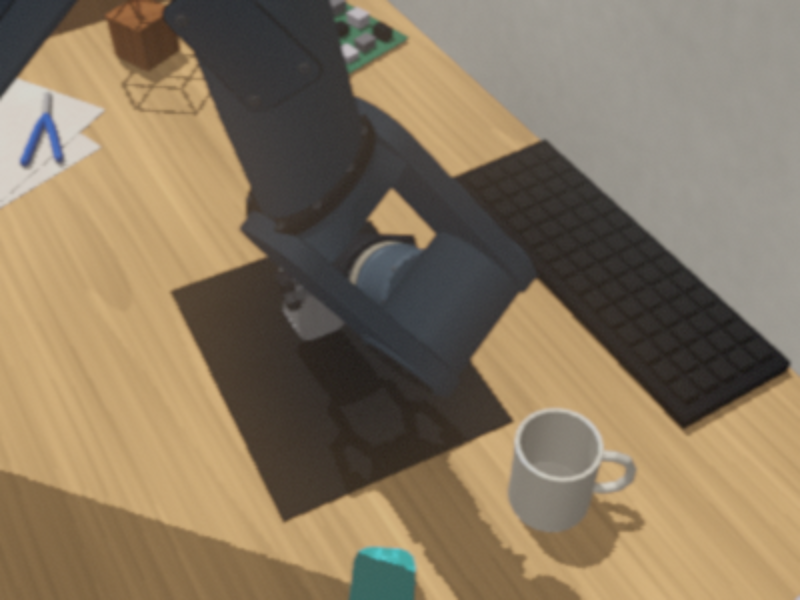

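View pics/scene5.png

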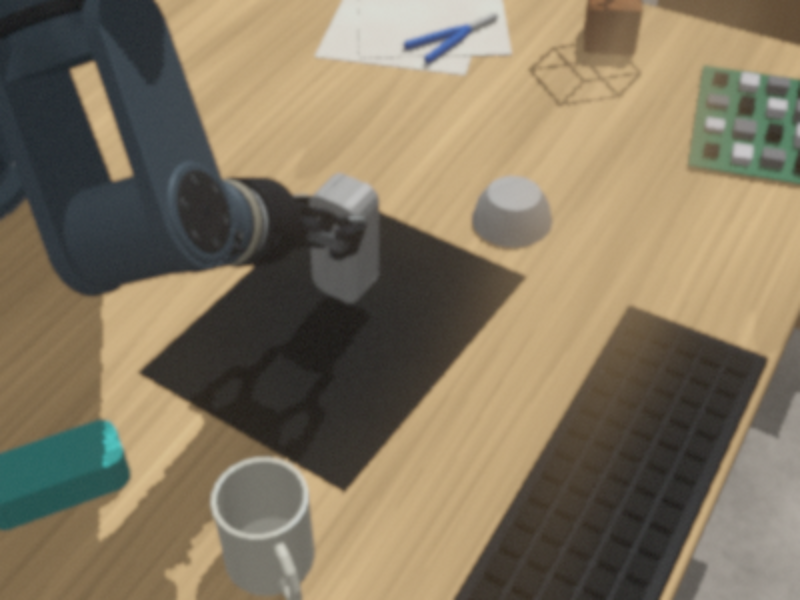

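In the scene view the dish is held upright on end at crop (345,240), clear of the mat. I'll check its tilt before setting it down.

Run:
```python
from h import *
s=dict(np.load("scene5.npz")); P=cloud(s); im=s["image"].astype(int)
v,u=np.mgrid[0:480,0:640]
reg=(u>270)&(u<312)&(v>170)&(v<245)&(im.min(2)>75)&(P[...,2]>.015)&(np.abs(P[...,0]-.535)<.06)&(np.abs(P[...,1]-.05)<.06)
# normals from smoothed depth
q=P[reg]; print(len(q),q.min(0).round(3),q.max(0).round(3))
from scipy.spatial import cKDTree
t=cKDTree(q); N=[]
for a in q:
    nb=q[t.query_ball_point(a,.009)]; w,V=np.linalg.eigh(np.cov((nb-nb.mean(0)).T)); n=V[:,0]; c=-s["R"].T@s["t"]
    N.append(n*np.sign(n@(c-a)))
N=np.array(N)
for nm,d in [("top",[0,0,1]),("base",[0,-1,0]),("side",[1,0,0])]:
    m=N@np.array(d)>.94
    if m.sum()<15: print(nm,m.sum()); continue
    a=q[m]; 
    for _ in range(4):
        c=a.mean(0); w,V=np.linalg.eigh(np.cov((a-c).T)); n=V[:,0]*np.sign(V[:,0]@d); r=np.abs((a-c)@n); a=a[r<max(2*np.median(r),.0005)]
    print(nm,m.sum(),"n",n.round(3),"c",c.round(4),"min",a.min(0).round(3),"max",a.max(0).round(3))
```

```text
1327 [ 0.507 -0.005  0.033] [0.577 0.085 0.201]<stdin>:10: RuntimeWarning: Degrees of freedom <= 0 for slice
  c *= np.true_divide(1, fact)
  c *= np.true_divide(1, fact)
Traceback (most recent call last):
numpy.linalg.LinAlgError: Eigenvalues did not converge
```

```bash
cat > faces.py <<'E'
from h import *
from scipy.spatial import cKDTree
def faces(s,box,cen,dirs):
    P=cloud(s); im=s["image"].astype(int); v,u=np.mgrid[0:480,0:640]
    reg=(u>box[0])&(u<box[2])&(v>box[1])&(v<box[3])&(im.min(2)>75)&(P[...,2]>.01)&(np.abs(P[...,0]-cen[0])<.075)&(np.abs(P[...,1]-cen[1])<.075)
    q=P[reg]; t=cKDTree(q); N=np.zeros_like(q); c0=-s["R"].T@s["t"]
    for i,a in enumerate(q):
        nb=q[t.query_ball_point(a,.009)]
        if len(nb)<6: continue
        n=np.linalg.eigh(np.cov((nb-nb.mean(0)).T))[1][:,0]; N[i]=n*np.sign(n@(c0-a))
    print(len(q),q.min(0).round(3),q.max(0).round(3))
    for nm,d in dirs:
        m=N@np.array(d)>.9
        if m.sum()<15: print(nm,m.sum()); continue
        a=q[m]
        for _ in range(4):
            c=a.mean(0); n=np.linalg.eigh(np.cov((a-c).T))[1][:,0]; n=n*np.sign(n@d); r=np.abs((a-c)@n); a=a[r<max(2.5*np.median(r),.0005)]
        print(nm,len(a),"n",n.round(3),"c",c.round(4),"min",a.min(0).round(3),"max",a.max(0).round(3))
E
python3 - <<'E'
from faces import *
s=dict(np.load("scene5.npz"))
faces(s,(270,170,312,245),(.535,.05),[("top",[0,0,1]),("base",[0,-1,0]),("side",[1,0,0])])
E
```

```text
1328 [ 0.507 -0.022  0.033] [0.586 0.085 0.204]
top 195 n [0.004 0.04  0.999] c [0.5375 0.0646 0.165 ] min [0.517 0.042 0.163] max [0.557 0.085 0.167]
base 405 n [-0.034 -0.999  0.009] c [0.535  0.043  0.0826] min [0.507 0.041 0.034] max [0.563 0.046 0.162]
side 267 n [ 0.999 -0.031 -0.021] c [0.5647 0.0644 0.0992] min [0.562 0.041 0.049] max [0.567 0.081 0.155]
```

Top face is at z = 165 mm and the base normal is within about 0.5° of horizontal, so the dish is upright and its lower end is about 32 mm above the mat. I'll lower it gently.

{"op": "move_arm", "data": {"deltas": [30,3.4,-4.9,0,0,0,0,30,4,-5.7,0,0,0,0,30,4,-5.7,0,0,0,0,30,3.4,-4.9,0,0,0,0,30,1.7,-2.5,0,0,0,0,30,0.6,-0.8,0,0,0,0,30,0,0,0,0,0,0]}}

```text
t: 9.05
tcp_pos: [0.5374, 0.0681, 0.0998]
tool_rot: [0.338, 0.621, 0.315, 0.633]
force: [-0.6, -0.3, -1.6]
finger_gap: 0.627
```

{"op": "move_arm", "data": {"deltas": [30,0.6,-0.8,0,0,0,0,30,0.6,-0.8,0,0,0,0,30,0,0,0,0,0,0]}}

```text
t: 9.35
tcp_pos: [0.5375, 0.0681, 0.0979]
tool_rot: [0.338, 0.621, 0.315, 0.633]
force: [0.0, 0.3, -2.0]
finger_gap: 0.629
```

{"op": "move_arm", "data": {"deltas": [30,0.6,-0.8,0,0,0,0,30,0.6,-0.8,0,0,0,0,30,0.6,-0.8,0,0,0,0,30,0,0,0,0,0,0]}}

```text
t: 9.75
tcp_pos: [0.5375, 0.0688, 0.0968]
tool_rot: [0.339, 0.62, 0.316, 0.633]
force: [-1.1, -2.8, 7.0]
finger_gap: 0.629
```

Run:
```python
from faces import *
from station import viewer,manip
s=viewer.snapshot("scene"); np.savez("scene6.npz",**s)
faces(s,(265,165,315,270),(.535,.05),[("top",[0,0,1]),("base",[0,-1,0]),("side",[1,0,0])])
print(manip.sense()["force"])
```

```text
1227 [ 0.503 -0.022  0.01 ] [0.586 0.085 0.173]
top 204 n [-0.008  0.037  0.999] c [0.5387 0.0659 0.134 ] min [0.519 0.045 0.132] max [0.559 0.085 0.136]
base 376 n [-0.041 -0.999  0.011] c [0.5367 0.0436 0.0546] min [0.51  0.041 0.01 ] max [0.564 0.046 0.133]
side 268 n [ 0.999 -0.026 -0.018] c [0.5657 0.0647 0.0668] min [0.563 0.044 0.013] max [0.568 0.084 0.125]
[-1.28580213 -1.63546405  6.92594288]
```

Contact: 7 N, and the top face is at 134 mm (133 expected). I'll ease the preload and open.

{"op": "move_arm", "data": {"deltas": [30,-0.4,0.6,0,0,0,0,30,0,0,0,0,0,0,60,0,0,0,0,0,0,70,0,0,0,0,0,0,85,0,0,0,0,0,0,85,0,0,0,0,0,0,85,0,0,0,0,0,0]}}

```text
t: 10.5
tcp_pos: [0.5374, 0.0684, 0.0954]
tool_rot: [0.338, 0.621, 0.315, 0.633]
force: [0.6, 0.4, 0.4]
finger_gap: 0.995
```

Run:
```python
from faces import *
from station import viewer,manip
s=viewer.snapshot("scene"); np.savez("scene7.npz",**s)
faces(s,(265,165,315,270),(.535,.05),[("top",[0,0,1]),("base",[0,-1,0]),("side",[1,0,0])])
cv2.imwrite(f"pics/scene7.png",cv2.resize(s["image"][90:390,120:520,::-1],(800,600)))
st=manip.sense();print(st["t"],st["finger_gap"],st["tcp_pos"],st["force"])
```

```text
1086 [ 0.49  -0.012  0.01 ] [0.593 0.084 0.173]
top 219 n [-0.011  0.01   1.   ] c [0.5369 0.0632 0.1342] min [0.516 0.041 0.132] max [0.558 0.083 0.136]
base 337 n [-0.042 -0.999 -0.008] c [0.5356 0.0425 0.0597] min [0.508 0.04  0.01 ] max [0.564 0.045 0.133]
side 175 n [ 0.999 -0.037  0.004] c [0.5647 0.0634 0.0697] min [0.563 0.043 0.015] max [0.566 0.08  0.125]
10.55 0.9994611254466574 [0.53738843 0.06839038 0.0954325 ] [ 0.66054213  0.06787948 -0.71915154]
```

View pics/scene7.png

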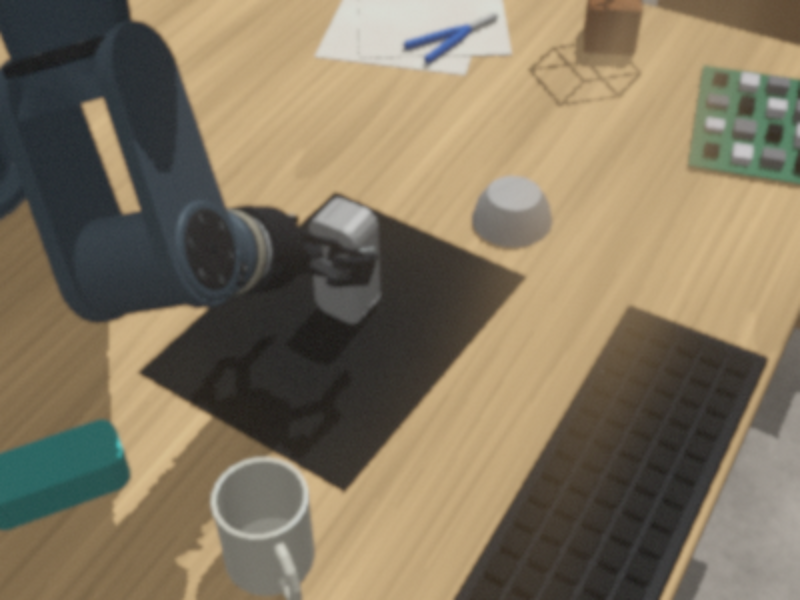

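The dish stands free on its end: normals are vertical, base plane at y ≈ 42 mm, mouth towards +y. I'll back straight out, rise, and swing round to the mouth side.

{"op": "move_arm", "data": {"deltas": [85,-12,0,0,0,0,0,85,-24,0,0,0,0,0,85,-25,0,0,0,0,0,85,-25,0,0,0,0,0,85,-24,0,0,0,0,0,85,-14,20.5,0,0,0,0,85,-14,20.5,0,0,0,0,85,-14,20.5,0,0,0,0,85,-14,20.5,0,0,0,0]}}

```text
t: 11.45
tcp_pos: [0.5339, -0.0213, 0.2594]
tool_rot: [0.338, 0.621, 0.315, 0.633]
force: [0.0, -0.8, 0.2]
finger_gap: 0.997
```

{"op": "move_arm", "data": {"deltas": [85,0,0,0,0,0,-7.8,85,0,0,0,0,0,-7.8,85,0,0,0,0,0,-7.8,85,0,0,0,0,0,-7.8,85,0,0,0,0,0,-7.8,85,0,0,0,0,0,-7.8,85,0,0,0,0,0,-8,85,0,0,0,0,0,0]}}

```text
t: 12.25
tcp_pos: [0.5337, -0.0175, 0.2594]
tool_rot: [0.012, 0.707, -0.01, 0.707]
force: [0.5, 0.3, -0.5]
finger_gap: 0.993
```

Run:
```python
from faces import *
from station import viewer,manip
st=manip.sense();p,R=pose(st);print(st["t"],st["q"].round(3),p,R.as_matrix().round(3))
for n in ("wrist","side"):
  s=viewer.snapshot(n);cv2.imwrite(f"pics/{n}8.png",s["image"][:,:,::-1]); np.savez(n+"8.npz",**s)
```

```text
12.25 [-0.244  0.345  1.599  0.003  1.197 -0.213] [ 0.53371636 -0.01753984  0.25936372] [[ 0.001  0.032  1.   ]
 [ 0.002  1.    -0.032]
 [-1.     0.002  0.001]]
```

View pics/wrist8.png

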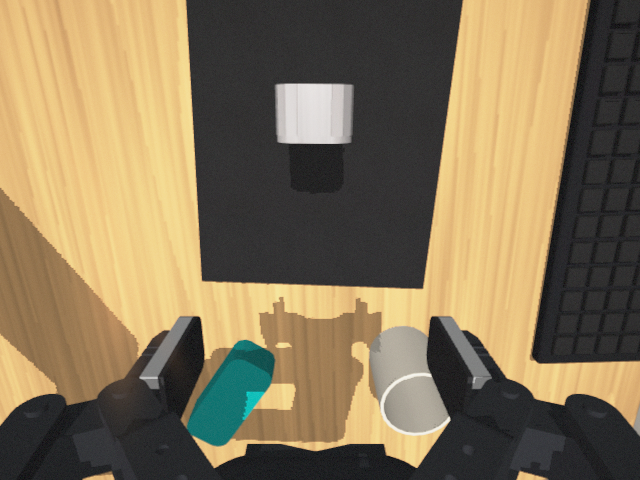

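View pics/side8.png

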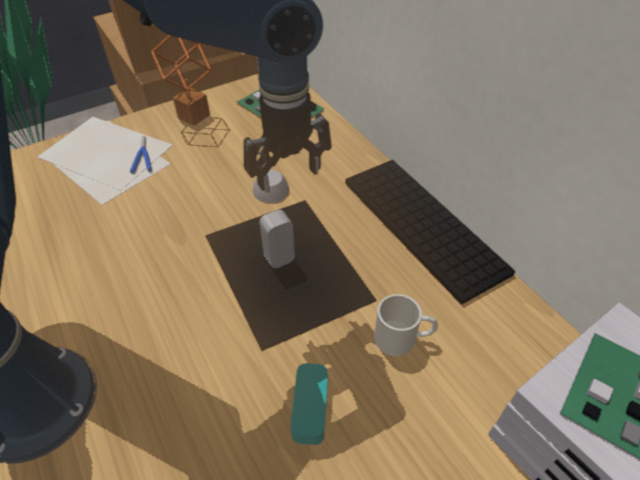

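The dish stands alone on end (wrist (314,113), side (277,240)), and the mug and bowl are untouched. I'll cross over it and tilt to -55°.

{"op": "move_arm", "data": {"deltas": [85,0,32,0,0,0,0,85,0,33,0,0,0,0,85,0,33,0,0,0,0,85,0,33,0,0,0,0,85,0,33,0,0,0,0]}}

```text
t: 12.85
tcp_pos: [0.5406, 0.1425, 0.2582]
tool_rot: [0.016, 0.707, -0.013, 0.706]
force: [0.4, -0.1, 0.1]
finger_gap: 0.994
```

{"op": "move_arm", "data": {"deltas": [85,0,0,0,0,0,-7.8,85,0,0,0,0,0,-7.8,85,0,0,0,0,0,-7.8,85,0,0,0,0,0,-7.8,85,0,0,0,0,0,-7.8,85,0,0,0,0,0,-7.8,85,0,0,0,0,0,-8.2,85,0,0,0,0,0,0]}}

```text
t: 13.65
tcp_pos: [0.5391, 0.1432, 0.2533]
tool_rot: [-0.316, 0.637, -0.336, 0.618]
force: [-0.8, -0.2, -0.6]
finger_gap: 0.997
```

Run:
```python
from faces import *
from station import viewer,manip
st=manip.sense();p,R=pose(st);print(st["t"],st["q"].round(3),p)
s=viewer.snapshot("scene"); 
faces(s,(255,155,325,270),(.535,.05),[("top",[0,0,1]),("base",[0,-1,0]),("side",[1,0,0])])
G,u,j=goal(np.radians(-2.0),-55)
gp=np.array([.537+.00025,.070,.103]); P=gp+G.apply([.019,0,0])
print(P,*[x.round(1) for x in diff(p,R,P,G)])
s=viewer.snapshot("wrist");cv2.imwrite(f"pics/w9.png",s["image"][:,:,::-1]); np.savez("w9.npz",**s)
```

```text
13.65 [ 0.47   0.707  1.353 -0.797  1.657  0.677] [0.53912243 0.1432113  0.25329742]
785 [0.511 0.038 0.011] [0.567 0.084 0.138]
top 209 n [0.006 0.003 1.   ] c [0.5376 0.0626 0.1341] min [0.518 0.043 0.132] max [0.556 0.084 0.136]
base 275 n [-0.052 -0.999 -0.011] c [0.532  0.0423 0.0821] min [0.511 0.039 0.013] max [0.563 0.045 0.132]
side 38 n [ 1.    -0.027  0.005] c [0.5646 0.0614 0.1122] min [0.563 0.044 0.019] max [0.566 0.078 0.125]
[0.53670683 0.05444559 0.09210205] [165.2  81.    2.6] [ 0.4 -0.5 -0. ]
```

View pics/w9.png

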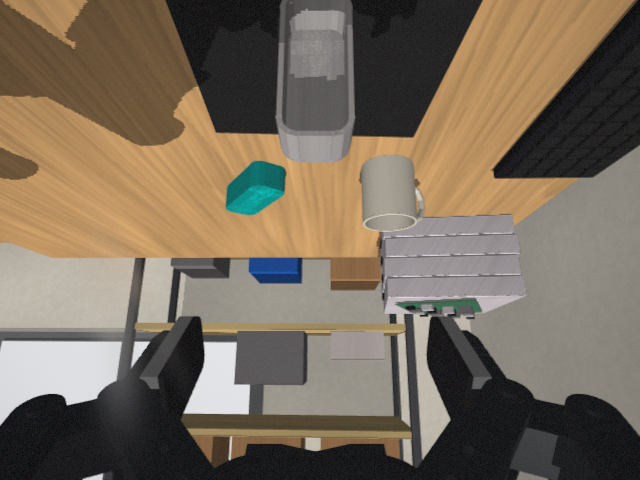

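The wrist view shows the mouth facing the hand, with the dish at (315,80). I'll shift along tool y, then go part of the way in.

{"op": "move_arm", "data": {"deltas": [85,0,20,0.6,0,0,0,85,0,20,0.6,0,0,0,85,0,20,0.6,0,0,0,85,0,21,0.6,0,0,0,85,25,0,0,0,0,0,85,25,0,0,0,0,0,85,25,0,0,0,0,0,85,15,0,0,0,0,0,85,0,0,0,0,0,0]}}

```text
t: 14.65
tcp_pos: [0.5405, 0.1151, 0.1389]
tool_rot: [-0.314, 0.635, -0.337, 0.62]
force: [-0.4, -0.5, -0.4]
finger_gap: 0.997
```

Run:
```python
from faces import *
from station import viewer,manip
st=manip.sense();p,R=pose(st);print(st["t"],st["q"].round(3),p)
G,u,j=goal(np.radians(-2.0),-55)
gp=np.array([.537+.00025,.070,.103]); P=gp+G.apply([.019,0,0])
print(P,*[x.round(1) for x in diff(p,R,P,G)])
s=viewer.snapshot("wrist");cv2.imwrite(f"pics/w10.png",s["image"][:,:,::-1])
```

```text
14.65 [ 0.431  0.841  1.449 -0.821  1.472  0.827] [0.54052435 0.11513555 0.13891763]
[0.53670683 0.05444559 0.09210205] [76.7  3.3 -1.3] [ 0.1 -0.3 -0.1]
```

View pics/w10.png

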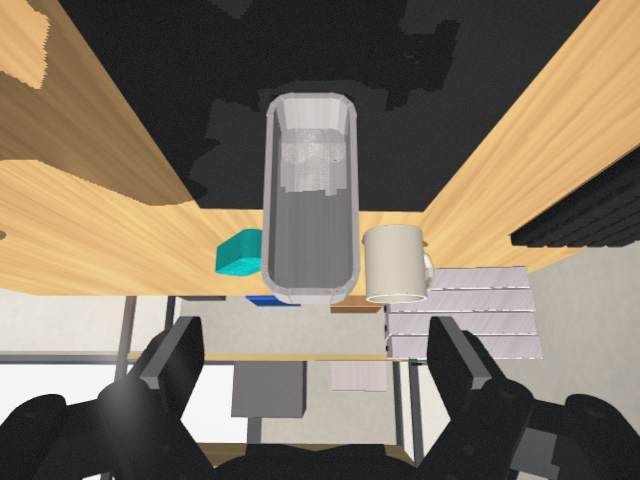

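The dish is centred to within a few pixels (column 311 against a finger centre of 316), which matches the -1.3 mm correction. I'll go in and close.

{"op": "move_arm", "data": {"deltas": [85,18,1,-0.7,0,0,0,85,18,1,-0.6,0,0,0,85,17,1,0,0,0,0,85,14,0.3,0,0,0,0,85,10,0,0,0,0,0,85,0,0,0,0,0,0]}}

```text
t: 15.3
tcp_pos: [0.5379, 0.0549, 0.093]
tool_rot: [-0.314, 0.634, -0.337, 0.621]
force: [-0.1, -0.4, 0.7]
finger_gap: 0.997
```

Run:
```python
from faces import *
from station import viewer,manip
st=manip.sense();p,R=pose(st);print(st["t"],st["q"].round(3),p,st["force"])
G,u,j=goal(np.radians(-2.0),-55)
gp=np.array([.537+.00025,.070,.103]); P=gp+G.apply([.019,0,0])
print(P,*[x.round(1) for x in diff(p,R,P,G)])
s=viewer.snapshot("wrist");cv2.imwrite(f"pics/w11.png",s["image"][:,:,::-1])
```

```text
15.3 [ 0.346  0.881  1.551 -0.895  1.331  0.899] [0.53785561 0.05494422 0.09302017] [-0.14420414 -0.36905361  0.68152094]
[0.53670683 0.05444559 0.09210205] [ 1.   0.4 -1.1] [-0.  -0.1 -0.2]
```

View pics/w11.png

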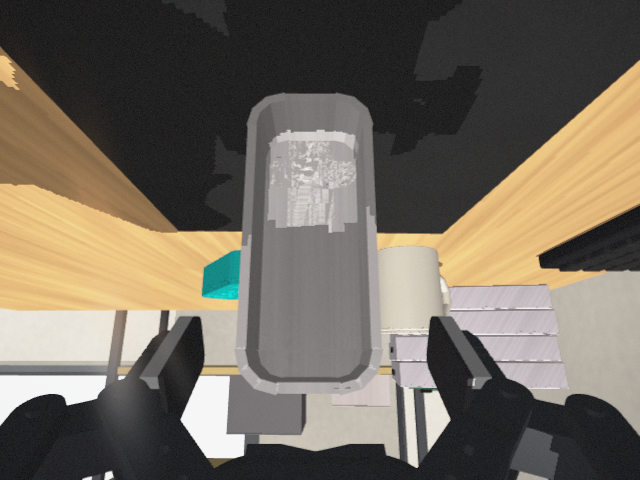

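{"op": "move_arm", "data": {"deltas": [85,0.5,0,-1,0,0,0,70,0,0,0,0,0,0,60,0,0,0,0,0,0,50,0,0,0,0,0,0,30,0,0,0,0,0,0,30,0,0,0,0,0,0,30,0,0,0,0,0,0,30,0,0,0,0,0,0], "force": 60}}

```text
t: 16.15
tcp_pos: [0.5372, 0.055, 0.094]
tool_rot: [-0.314, 0.633, -0.337, 0.622]
force: [-1.1, 1.3, 5.7]
finger_gap: 0.625
```

Run:
```python
from faces import *
from station import viewer,manip
st=manip.sense();p,R=pose(st);print(st["t"],p,st["force"])
s=viewer.snapshot("scene")
faces(s,(255,155,325,270),(.535,.05),[("top",[0,0,1]),("base",[0,-1,0]),("side",[1,0,0])])
```

```text
16.15 [0.53715401 0.05504386 0.09395787] [-1.13577571  1.32999741  5.66237057]
1366 [0.499 0.036 0.01 ] [0.574 0.124 0.165]
top 220 n [0.004 0.005 1.   ] c [0.539  0.0609 0.134 ] min [0.518 0.04  0.132] max [0.559 0.082 0.136]
base 624 n [-0.05  -0.998 -0.026] c [0.5377 0.0411 0.0738] min [0.51  0.037 0.01 ] max [0.566 0.045 0.131]
side 37 n [ 0.998 -0.04   0.056] c [0.5659 0.0549 0.1185] min [0.564 0.042 0.111] max [0.567 0.071 0.126]
```

Gripped again (gap 0.625, dish still upright). I'll lift, shift about 60 mm towards -y for a central spot on the mat, then start turning.

{"op": "move_arm", "data": {"deltas": [30,-3,-4,0,0,0,0,30,-7,-10,0,0,0,0,30,-7,-10,0,0,0,0,30,-4,-6,0,0,0,0,30,12,-8.5,0,0,0,0,30,13,-9,0,0,0,0,30,13,-9,0,0,0,0,30,12,-8.5,0,0,0,0,30,0,0,0,0,0,0]}}

```text
t: 17.1
tcp_pos: [0.5337, -0.0088, 0.1293]
tool_rot: [-0.313, 0.635, -0.338, 0.62]
force: [0.2, 0.7, -1.7]
finger_gap: 0.631
```

{"op": "move_arm", "data": {"deltas": [30,0,2,0,0,0,6,30,0,2,0,0,0,6,30,0,2,0,0,0,6,30,0,2,0,0,0,6,30,0,2,0,0,0,6,30,0,2,0,0,0,6,30,0,2,0,0,0,6]}}

```text
t: 17.8
tcp_pos: [0.5349, 0.005, 0.1217]
tool_rot: [-0.065, 0.704, -0.09, 0.701]
force: [-0.3, 0.5, -2.6]
finger_gap: 0.629
```

Run:
```python
from faces import *
from station import viewer,manip
st=manip.sense();p,R=pose(st);print(st["t"],st["q"].round(3),p,R.apply([1,0,0]).round(3))
s=viewer.snapshot("scene");cv2.imwrite(f"pics/scene12.png",cv2.resize(s["image"][90:390,120:520,::-1],(800,600)))
```

```text
17.8 [-0.068  0.552  1.728 -0.288  0.875  0.155] [0.53494598 0.00500713 0.12168031] [-0.008 -0.218 -0.976]
```

View pics/scene12.png

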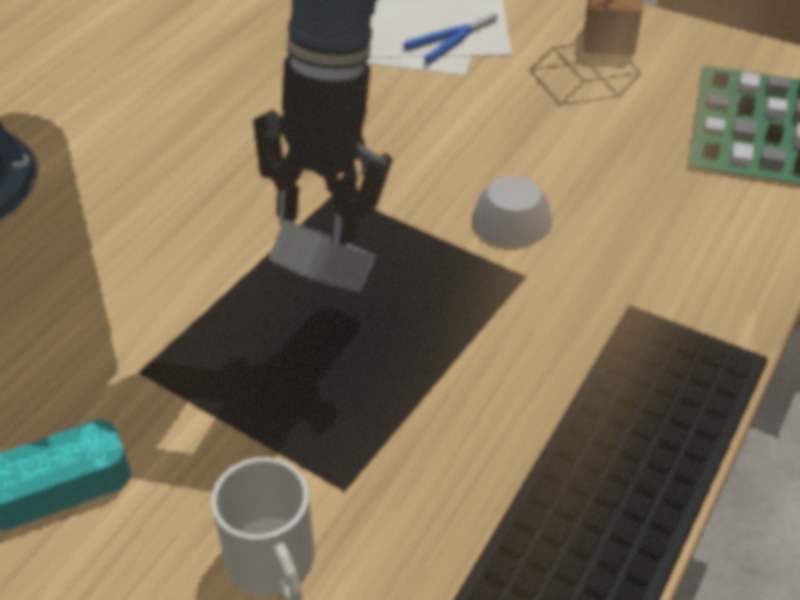

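The dish is moving with the fingers (crop (325,255)). I'll turn the remaining 48°.

{"op": "move_arm", "data": {"deltas": [30,0,2,0,0,0,6,30,0,2,0,0,0,6,30,0,2,0,0,0,6,30,0,2,0,0,0,6,30,0,2,0,0,0,6,30,0,2,0,0,0,6,30,0,2,0,0,0,6,30,0,2,0,0,0,6,30,0,0,0,0,0,0]}}

```text
t: 18.75
tcp_pos: [0.5352, 0.0181, 0.1214]
tool_rot: [0.227, 0.671, 0.2, 0.677]
force: [-0.3, -0.2, -2.3]
finger_gap: 0.628
```

Run:
```python
from faces import *
from station import viewer,manip
st=manip.sense();p,R=pose(st);print(st["t"],st["q"].round(3),p,R.apply([1,0,0]).round(3))
s=viewer.snapshot("scene");cv2.imwrite(f"pics/scene13.png",cv2.resize(s["image"][90:390,120:520,::-1],(800,600)));np.savez("scene13.npz",**s)
faces(s,(240,140,340,270),(.535,.03),[("side",[1,0,0]),("top",[0,0,1])])
s=viewer.snapshot("wrist");cv2.imwrite(f"pics/w13.png",s["image"][:,:,::-1]);np.savez("w13.npz",**s)
```

```text
18.75 [-0.505  0.646  1.73   0.596  1.151 -0.82 ] [0.53517425 0.01808243 0.1214161 ] [ 0.019  0.575 -0.818]
1411 [ 0.508 -0.045  0.105] [0.601 0.105 0.273]
side 599 n [ 0.102 -0.073  0.992] c [0.5477 0.0554 0.128 ] min [ 0.509 -0.013  0.105] max [0.567 0.1   0.146]
top 119 n [-0.035  0.031  0.999] c [0.5267 0.0743 0.1086] min [0.512 0.013 0.106] max [0.538 0.101 0.111]
```

View pics/scene13.png

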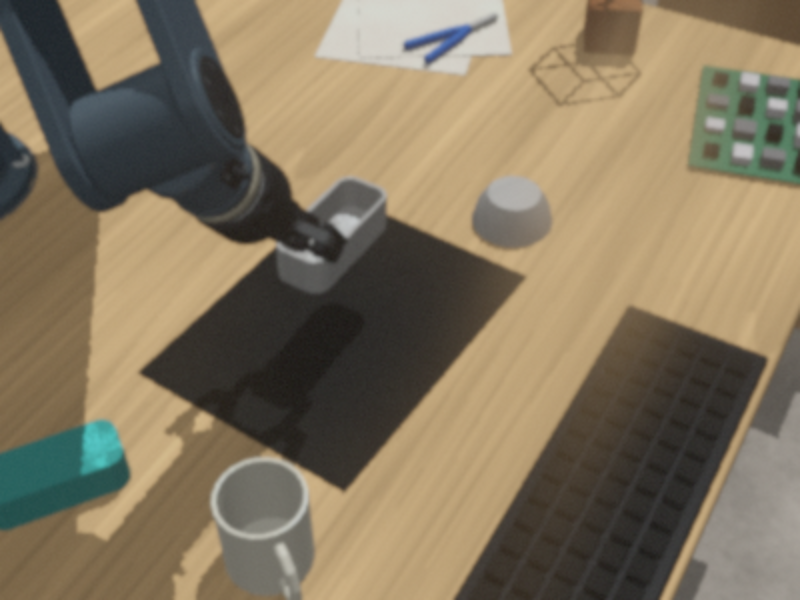

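View pics/w13.png

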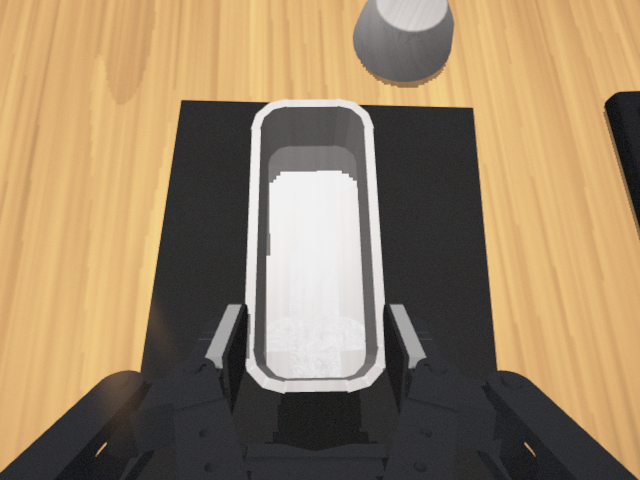

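The dish is now mouth up in the grip. I'll check its level from the floor plane seen by the wrist camera before lowering.

Run:
```python
from faces import *
for f,b in (("w13.npz",(278,190,350,310)),("scene13.npz",(284,196,300,210))):
    s=dict(np.load(f)); q=cloud(s)[b[1]:b[3],b[0]:b[2]].reshape(-1,3); 
    for _ in range(3):
        c=q.mean(0); n=np.linalg.eigh(np.cov((q-c).T))[1][:,0]; n*=np.sign(n[2]); r=np.abs((q-c)@n); q=q[r<=2.5*np.median(r)]
    print(f,len(q),n.round(3),c.round(4))
s=dict(np.load("w13.npz")); P=cloud(s); z=P[...,2]; v,u=np.mgrid[0:480,0:640]
m=(z>.135)&(z<.155)&(u>240)&(u<390)&(v<392)&(v>95)&(s["image"].min(2)>140)
q=P[m]; print("rim",m.sum(),q.min(0).round(3),q.max(0).round(3)); A=np.c_[q[:,:2],np.ones(len(q))]; print(np.linalg.lstsq(A,q[:,2],rcond=None)[0],np.median(q[:,2]), cv2.minAreaRect((q[:,:2]*1000).astype(np.float32)))
```

```text
w13.npz 8640 [ 0.999 -0.034  0.003] [0.5346 0.0447 0.1102]
scene13.npz 203 [0.155 0.717 0.679] [0.5553 0.0332 0.1488]
rim 6947 [ 0.506 -0.021  0.139] [0.564 0.11  0.154]
[-0.01558678 -0.01914507  0.15355595] 0.14454306763649602 ((534.7966918945312, 44.74927520751953), (130.80860900878906, 56.82227325439453), 88.5725326538086)
```

The rim is at z = 144.5 mm and measures 131 x 57 mm. It is 1.1° low at the +y end, and its centre (0.535, 0.045) is over the middle of the mat. I'll correct by +1° and lower about 96 of the 101 mm.

{"op": "move_arm", "data": {"deltas": [30,8,-6,0,0,0,1,30,14,-10,0,0,0,0,30,14,-10,0,0,0,0,30,14,-10,0,0,0,0,30,13,-9.5,0,0,0,0,30,8,-5.5,0,0,0,0,30,5,-3.5,0,0,0,0,30,3,-2,0,0,0,0,30,0,0,0,0,0,0]}}

```text
t: 19.75
tcp_pos: [0.5358, 0.0212, 0.0262]
tool_rot: [0.232, 0.668, 0.207, 0.676]
force: [-0.5, -0.2, -2.1]
finger_gap: 0.626
```

```bash
cat > rim.py <<'E'
from faces import *
def rim(s,z0,box=(240,90,395,395)):
    P=cloud(s); z=P[...,2]; v,u=np.mgrid[0:480,0:640]
    m=(np.abs(z-z0)<.008)&(u>box[0])&(u<box[2])&(v<box[3])&(v>box[1])&(s["image"].min(2)>110)
    q=P[m]; A=np.c_[q[:,:2],np.ones(len(q))]; print("rim",m.sum(),np.linalg.lstsq(A,q[:,2],rcond=None)[0].round(4),np.median(q[:,2]).round(4), cv2.minAreaRect((q[:,:2]*1000).astype(np.float32)))
E
python3 - <<'E'
from rim import *
from station import viewer,manip
st=manip.sense();p,R=pose(st);print(st["t"],st["q"].round(3),p,st["force"])
s=viewer.snapshot("wrist"); rim(s,.049)
E
```

```text
19.75 [-0.507  0.82   1.756  0.674  1.004 -0.968] [0.53583853 0.02124127 0.02616863] [-0.45897938 -0.17432601 -2.12117359]
rim 7320 [-0.0131  0.0001  0.0559] 0.0489 ((536.0761108398438, 46.18707275390625), (131.66690063476562, 58.029090881347656), 89.97438049316406)
```

Level now, with 6 mm to go. I'll take small steps.

{"op": "move_arm", "data": {"deltas": [30,1.6,-1.1,0,0,0,0,30,1.6,-1.1,0,0,0,0,30,0.8,-0.6,0,0,0,0,30,0,0,0,0,0,0]}}

```text
t: 20.2
tcp_pos: [0.5358, 0.0213, 0.0216]
tool_rot: [0.232, 0.668, 0.207, 0.676]
force: [-0.9, -0.0, -2.4]
finger_gap: 0.627
```

{"op": "move_arm", "data": {"deltas": [30,0.8,-0.6,0,0,0,0,30,0,0,0,0,0,0]}}

```text
t: 20.4
tcp_pos: [0.5358, 0.0213, 0.0205]
tool_rot: [0.232, 0.668, 0.207, 0.676]
force: [0.5, 0.6, -1.9]
finger_gap: 0.626
```

{"op": "move_arm", "data": {"deltas": [30,0.8,-0.6,0,0,0,0,30,0,0,0,0,0,0]}}

```text
t: 20.6
tcp_pos: [0.5359, 0.0213, 0.0199]
tool_rot: [0.232, 0.668, 0.208, 0.676]
force: [-0.2, -2.2, 1.5]
finger_gap: 0.624
```

Run:
```python
from rim import *
from station import viewer,manip
s=viewer.snapshot("wrist"); rim(s,.043); print(manip.sense()["force"])
```

```text
rim 7294 [-0.0116  0.0016  0.0489] 0.0428 ((536.6130981445312, 46.16996765136719), (131.2498016357422, 58.18434143066406), 89.14511108398438)
[-0.55759501 -1.58939516  2.05100985]
```

Touching the mat: rim at 42.8 mm (43 expected), level, about 4 N of contact. I'll release and back out.

{"op": "move_arm", "data": {"deltas": [60,0,0,0,0,0,0,70,0,0,0,0,0,0,85,0,0,0,0,0,0,85,0,0,0,0,0,0,85,0,0,0,0,0,0,85,-8,0,0,0,0,0,85,-15,0,0,0,0,0,85,-25,0,0,0,0,0,85,-30,0,0,0,0,0,85,-30,0,0,0,0,0]}}

```text
t: 21.65
tcp_pos: [0.5334, -0.0438, 0.1084]
tool_rot: [0.232, 0.668, 0.207, 0.676]
force: [-0.1, -0.1, -0.1]
finger_gap: 0.995
```

{"op": "move_arm", "data": {"deltas": [85,-30,20,0,0,0,0,85,-30,20,0,0,0,0,85,0,0,0,0,0,0]}}

```text
t: 21.95
tcp_pos: [0.5359, -0.0481, 0.1837]
tool_rot: [0.23, 0.665, 0.206, 0.68]
force: [-0.4, -0.6, 0.1]
finger_gap: 0.995
```

Run:
```python
from rim import *
from station import viewer,manip
st=manip.sense();print(st["t"],st["tcp_pos"],st["force"],np.abs(st["qd"]).max())
s=viewer.snapshot("wrist"); rim(s,.043,(200,20,450,330)); cv2.imwrite("pics/w15.png",s["image"][:,:,::-1])
s=viewer.snapshot("scene"); cv2.imwrite("pics/scene15.png",s["image"][:,:,::-1])
P=cloud(s);z=P[...,2]
k,l3,stt,ce=cv2.connectedComponentsWithStats(((z>.02)&(z<.11)&(P[...,0]>.3)&(P[...,0]<.9)).astype(np.uint8))
for a in range(1,k):
    if stt[a,4]>150: pp=P[l3==a]; print(ce[a].round(),pp.mean(0).round(3),pp.min(0).round(3),pp.max(0).round(3))
```

```text
21.95 [ 0.53586008 -0.0480894   0.18374244] [-0.37312289 -0.57920345  0.1119485 ] 0.06903979578187841
rim 2652 [-0.0127 -0.007   0.0495] 0.0422 ((565.1618041992188, 130.156494140625), (312.846923828125, 85.38641357421875), 70.7172622680664)
[528.  33.] [0.724 1.14  0.066] [0.529 1.105 0.02 ] [0.9   1.177 0.11 ]
[427.  95.] [0.587 0.663 0.059] [0.538 0.632 0.02 ] [0.627 0.72  0.11 ]
[377. 192.] [0.633 0.263 0.036] [0.587 0.231 0.02 ] [0.67  0.307 0.048]
[289. 239.] [0.538 0.043 0.035] [ 0.508 -0.022  0.02 ] [0.567 0.113 0.047]
[421. 318.] [0.853 0.002 0.025] [ 0.802 -0.193  0.02 ] [0.9   0.197 0.031]
[145. 323.] [ 0.428 -0.271  0.038] [ 0.369 -0.33   0.02 ] [ 0.479 -0.203  0.045]
[252. 351.] [ 0.64  -0.233  0.062] [ 0.595 -0.275  0.02 ] [ 0.699 -0.189  0.095]
[391. 387.] [ 0.863 -0.159  0.025] [ 0.835 -0.193  0.02 ] [ 0.887 -0.109  0.032]
[354. 401.] [ 0.822 -0.211  0.025] [ 0.81  -0.225  0.02 ] [ 0.833 -0.197  0.03 ]
[369. 408.] [ 0.848 -0.21   0.025] [ 0.837 -0.223  0.02 ] [ 0.86  -0.197  0.029]
[383. 416.] [ 0.874 -0.21   0.025] [ 0.862 -0.223  0.02 ] [ 0.885 -0.196  0.029]
```

View pics/scene15.png

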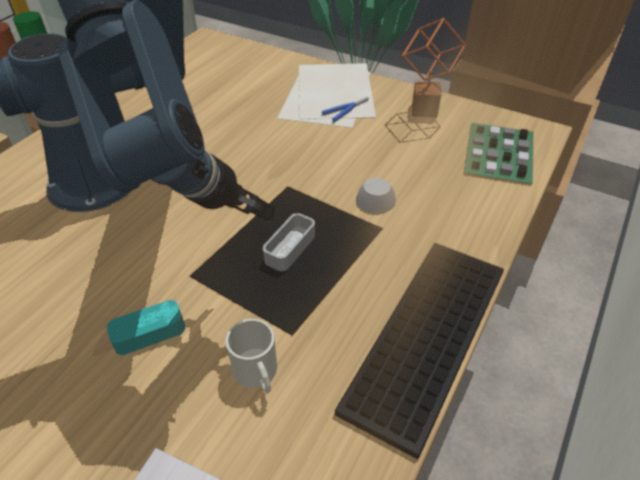

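View pics/w15.png

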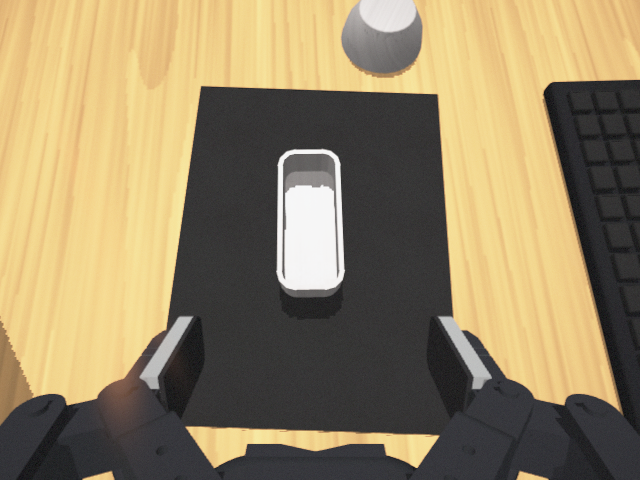

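The dish stands mouth up near the middle of the mat: scene (289,240), wrist (310,222). The gripper is clear and still, and the bowl and mug positions are unchanged to within 1–2 mm.

```bash
python3 -c "
from station import job; print(job.sign_off())"
```

```text
the job is handed in; nothing more can be done
None
```

The grey steel dish now stands mouth up on the mat, and the job was handed in at about 22 s of the 51 s allowed. I pinched it near its +y end, lifted it and turned it 90°, then set it on its other end. I released it there, regrasped from the mouth side, turned it the last 90° and lowered it until it touched the mat.

**Dish:** just before release, the rim was level at 42.8 mm (43 mm expected), with about 4 N of contact. After release, the scene picture shows it mouth up near (0.537, 0.045), wholly on the mat.

**Bystanders:** the bowl and mug measured the same as at the start, to within 1–2 mm, and so did the turquoise dish.

**Robot:** the gripper was open, clear of everything and unloaded. The highest force shown in the readings was about 8 N.

**Check that failed:** the wrist-camera rim outline after release gave a useless rectangle because its mask also took in bright table. I relied on the scene depth and the pictures for that last check instead.

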